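# Close up the test kiln

## Task

The little test kiln is loaded for a glaze firing: close it up. With your fingertips, push its door shut until it sits flush against the kiln, without slamming it, and push the ceramic vent cover along its guides on the roof, right up to the stop so that it covers the vent hole; slide the cover, do not pick it up or tip it. Leave the ware in the kiln and the other things on the bench where they are.

Things in the scene. Friction and masses are not known exactly. Their poses are not given: they have to be found in the camera images.
- kiln: grey steel front-loading test kiln, fixed, 270 deep (its x), 300 wide (its y), flat roof 285 mm above the bench. Origin: centre of its underside; its front looks along its own -x, z up. The doorway shows cream firebrick; the lowest 75 mm is a control plinth. Nothing is on the roof but the vent cover and its guides
- kiln_door (a joint): door angle about its upright hinge at the front, on the kiln's +y side: 0 = shut and flush, growing as it swings out, at most 1.9. The stiff hinge (0.4 N m, plus 0.35 N m per rad/s) keeps the door where it is left. The door is a slab 50 mm thick, 302 wide, 205 high, 2.2 kg, top edge level with the roof
- door_hinge (a point): point on the hinge axis at the height of the door's top edge (285 mm), turning with the door: the door runs 302 mm along the point's own -y; its outer face, the one to push, lies 50 mm along -x and looks along -x. That face is smooth from 90 mm off the hinge to the free edge and down to 85 mm below its top; lower down a handle bar stands 40 mm out near the free edge
- door_corner (a point): top corner of the door's outer face at its free edge, 302 mm from the hinge axis and 285 mm above the bench, turning with the door; same axes as door_hinge
- vent (a point): centre of the round 36 mm vent hole in the roof, at roof height (285 mm), axes as the kiln's. Guides: two steel rails 10 mm high, 68 mm apart inside, along the kiln's y from 41 mm on the hole's -y side to 139 mm on its +y side; a 12 mm high stop bar across the -y end. Cover shut = its origin over this point, its end at the stop. It starts on the +y side and is pushed along -y
- vent_cover: loose slab of cream ceramic between the guides on the roof, 64 (x) by 80 (y, along the guides) by 18 mm thick, with a round brown knob on the middle of its top: 26 mm across, 20 mm high. About 0.2 kg. Origin: centre of its underside; z up, axes nearly the kiln's
- test_bowl: terracotta bowl, 72 mm across, 45 mm high, standing on the kiln's shelf inside the chamber; origin centre of its foot; leave alone
- test_cup: buff cup, 54 mm across, 70 mm high, standing on the kiln's shelf inside the chamber; origin centre of its foot; leave alone
- jar_blue: blue glaze jar with white cap, 68 mm across, 95 mm high, on the bench; origin centre of its underside; leave alone
- jar_amber: amber glaze jar with black cap, 68 mm across, 95 mm high, on the bench; origin centre of its underside; leave alone
- bisque_vase: terracotta vase, 86 mm across, 130 mm high, on the bench; origin centre of its underside; leave alone
- glaze_dish: low brown dish, 110 mm across, 42 mm high, on the bench in front of the kiln; the door passes over it; origin centre of its underside; leave alone
- glaze_brush: brush 190 mm long lying on the bench along its own x; origin at its middle, underneath; leave alone
- kiln_post: cream ceramic tube (kiln post), 42 mm across, 75 mm high, standing on the bench on the kiln's far side from the door; origin centre of its underside; leave alone

How it is judged:
By the outcome, as a careful person would: the job done as asked, in the order asked, and still so for the second after the job is handed in, with the robot touching nothing.
It also fails if it takes over 64 s, if anything falls off the work surface, if the arm or the gripper's body presses on something with over 40 N, if the wrist force passes 120 N, or if a joint passes its speed limit or range.

## Robot

A 7-joint arm with a two-finger parallel gripper is mounted at the origin on the work surface. World frame = base frame: x ahead of the robot, y to its left, z up, the work surface at z = 0. Lengths are in m, angles in rad, forces in N, time in s.
With the tool pointing down it reaches from about 0.4 to 0.875 m from the base axis. Payload 19.3 kg.
Tool frame: the origin (TCP) lies midway between the tips of the shut fingers; the grasp point (between the pads) lies bot.tcp_to_grasp behind it (bot.tcp_to_grasp is the distance from the TCP to the grasp point, in m); z points along the fingers, y is the line along which they close (so a half turn about z gives the same grasp; the last joint's range is limited). The gripper opens to 85 mm and grips with 20 to 120 N. Pads are 22 mm wide; open, the fingers measure 114 mm over their backs; the gripper's body (76 mm by 85 mm) begins 54 mm behind the grasp point. The pads swing forward as they close: fully open they stand 13 mm farther back than shut.
Start: joints at [1.158, 0.521, -0.036, 1.599, 0.021, 1.021, -0.113], TCP at [0.21, -0.589, 0.231] pointing down, gripper open.
Joint ranges: [-2.91, 2.91], [-0.3, 2.13], [-1.5, 1.42], [0.17, 2.43], [-1.26, 4.41], [0.16, 1.93], [-2.52, 2.52]. Speed limits (rad/s): [1.89, 1.89, 2.39, 2.39, 3.01, 3.01, 3.01].

## Interface

Orientations are given as [roll, pitch, yaw] about the fixed x, y, z axes, in that order (R = Rz(yaw) Ry(pitch) Rx(roll)).
In Python, from workcell import observe, imaging, bot gives the robot as it stands.
- The arm moves only by the tool send_rows, never from a script. Its argument "plan" is text: rows parted by semicolons, each of 7 numbers parted by spaces: the shift along the tool's x, y, z in m, then the turn, a rotation vector about the tool's x, y, z in degrees, then the finger opening in m, from 0 to 0.0854. In form: dx dy dz rx ry rz claw; .... A call has 1 to 10 rows; each row is the pose to reach, as a shift and turn from the pose commanded when the call began, along the tool's axes at that moment; what a row does not reach only later rows make up. A row lasts 1/12 s, in which the tool goes at most 41.7 mm and 7.16 degrees, less where a joint would pass 70% of its speed; a pose out of reach is approached as far as the arm can. A call with a gripper value outside its range is refused whole. The fingers move at their own pace and stop on an object; "grip_force" is the grip in N (left out, the last holds). Time passes only in rows, so rows that repeat a pose let the fingers close. It gives the time, the measured TCP pose, the force, the opening and the grip force at its end, in the units of the state.
- observe(): the state, without advancing time (a new reading comes with each control period).
- imaging.grab_frame(name): name is "scene" or "top"; returns a dict with "color" (420x560x3 uint8, red, green, blue), "fx", "fy", "cx", "cy" (pixels), "dist_coeffs" ([k1, k2, p1, p2, k3] as OpenCV has them; the pictures are not rectified), "eye" and "orientation" of the camera in the world. Camera axes: x right, y down, z forward; pixel columns grow to the right and rows downward; lengths in m; the calibration is good to about 2 mm. A picture is of the moment at which its call begins. There is no depth.
- bot.job_done(): hands the job in; it is judged then, once.
The state is a dict: "clock": time; "qpos": joint angles; "qd": joint speeds; "joint_efforts": joint torques, N m; "position": TCP position; "tool_rot": TCP orientation; "force": force on the tool from outside, world axes, zero at the start; "moment": the same for the moment, N m; "grip_width": finger opening in m; "finger_force": force on a finger pad.
Only numpy, scipy, OpenCV 4.12 (cv2) and the standard library are available. Lean on these libraries where they do the work, as an engineer would, in place of code of your own. Each camera call takes 0.05 s, during which the arm holds its last target. There are 200 camera calls.

## Working session

There is one attempt and no reset: what is moved stays moved. The work goes in short steps, Python scripts to look and compute and a tool call to move; the robot and the scene stay as the last step left them, time stands still between calls to the robot, and variables do not carry over. Pictures are saved under pics/ and viewed, at most 10 in all, crops included, and the job is handed in when it is done.

Besides the shell and the picture viewer there is one more tool, called after "Emit:" as name(argument=value, ...) on one line, values as JSON. send_rows: Moves the arm, as the interface text tells. Its arguments: {"type":"object","properties":{"plan":{"type":"string"},"grip_force":{"type":"number"}},"required":["plan"]}

```bash
ls; mkdir -p pics
python3 - <<'E'
from workcell import observe, imaging, bot
import cv2, pickle
d={}
for n in("scene","top"):
    f=imaging.grab_frame(n); d[n]=f
    cv2.imwrite(f"pics/{n}0.png",f["color"][:,:,::-1])
    print(n,{k:v for k,v in f.items() if k!="color"})
pickle.dump(d,open("f0.pkl","wb"))
print(observe(),bot.tcp_to_grasp)
E
```

```text
pics
scene {'fx': 423.8167434379924, 'fy': 423.8167434379924, 'cx': 271.60065260859807, 'cy': 209.92142951546202, 'dist_coeffs': array([0.01924053, 0.        , 0.        , 0.        , 0.        ]), 'eye': array([ 0.27919677, -0.14382874,  1.25325247]), 'orientation': array([-2.80088247, -0.00685825, -1.1097929 ])}
top {'fx': 453.0112738996671, 'fy': 453.0112738996671, 'cx': 275.9181815674711, 'cy': 207.56958658907251, 'dist_coeffs': array([-0.10179161,  0.        ,  0.        ,  0.        ,  0.        ]), 'eye': array([0.52541071, 0.04950748, 1.61148167]), 'orientation': array([-3.07370084e+00,  1.53895540e-03, -1.56202389e+00])}
{'clock': 0.1, 'qpos': array([ 1.15779185,  0.52196827, -0.03632692,  1.59991903,  0.02119334,
        1.02109774, -0.1128249 ]), 'qd': array([ 0.00140471, -0.00177536,  0.00040231, -0.00191179,  0.00072652,
       -0.00119152,  0.00382508]), 'joint_efforts': array([ 5.07709687e-03, -9.28485060e+01,  1.98408723e+00, -3.70536232e+01,
        1.81203929e-02,  5.43116024e-03,  6.91441801e-05]), 'position': array([ 0.20995516, -0.5883744 ,  0.2307861 ]), 'tool_rot': array([-3.14058699e+00,  6.41377077e-05,  3.42764134e-01]), 'force': array([-0.17130072, -0.31662084,  0.00482541]), 'moment': array([-0.00169416, -0.05080557,  0.01173863]), 'finger_force': 0.0, 'grip_width': 0.0857176973847334} 0.0187
```

View pics/scene0.png

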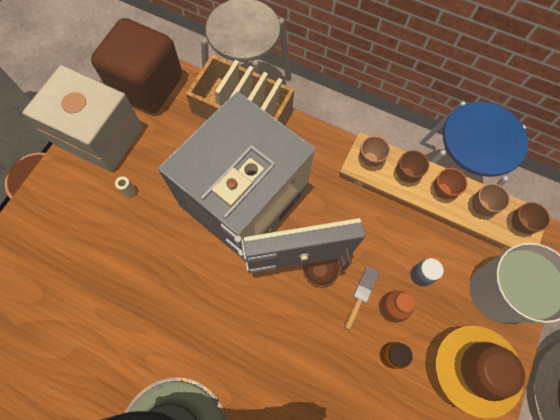

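View pics/top0.png

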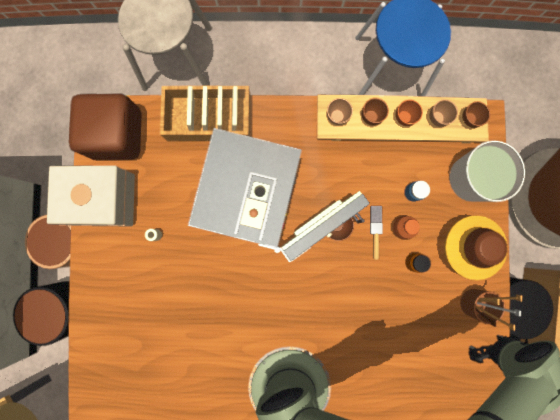

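The scene view shows the kiln roof around (240,165), the cover's knob at (232,184), the hole at (251,170) and the open door from (248,240) to (362,228). In the top view the roof spans (189..300,129..247), the hole is at (260,190), the knob at (254,212), and the door runs from (280,250) to (367,197). The kiln front faces world -y. I'll take zoomed crops for accurate points.

```bash
cat > h.py <<'E'
import numpy as np, cv2
from scipy.spatial.transform import Rotation as R
def ray(f,uv):
    K=np.array([[f["fx"],0,f["cx"]],[0,f["fy"],f["cy"]],[0,0,1]])
    p=cv2.undistortPoints(np.array([[uv]],float),K,f["dist_coeffs"])[0,0]
    return R.from_euler("xyz",f["orientation"]).as_matrix()@np.array([p[0],p[1],1])
def onz(f,uv,z):
    d=ray(f,uv); return f["eye"]+d*(z-f["eye"][2])/d[2]
E
python3 - <<'E'
import pickle,cv2
d=pickle.load(open("f0.pkl","rb"))
for n,(x,y,w,h) in dict(top=(180,120,200,150),scene=(160,90,210,190)).items():
    c=d[n]["color"][y:y+h,x:x+w,::-1]
    s=4 if n=="top" else 3
    cv2.imwrite(f"pics/{n}_c.png",cv2.resize(c,None,fx=s,fy=s,interpolation=cv2.INTER_CUBIC))
E
```

```text
(no output)
```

View pics/top_c.png

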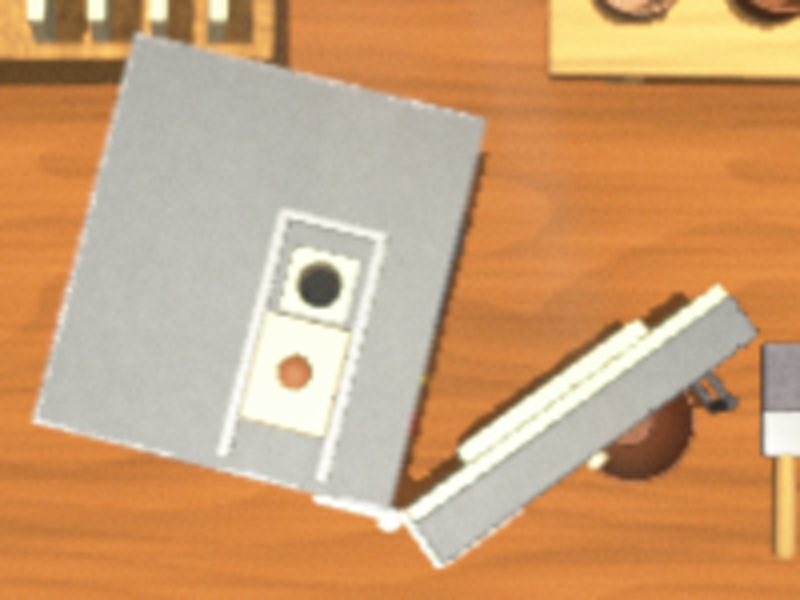

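View pics/scene_c.png

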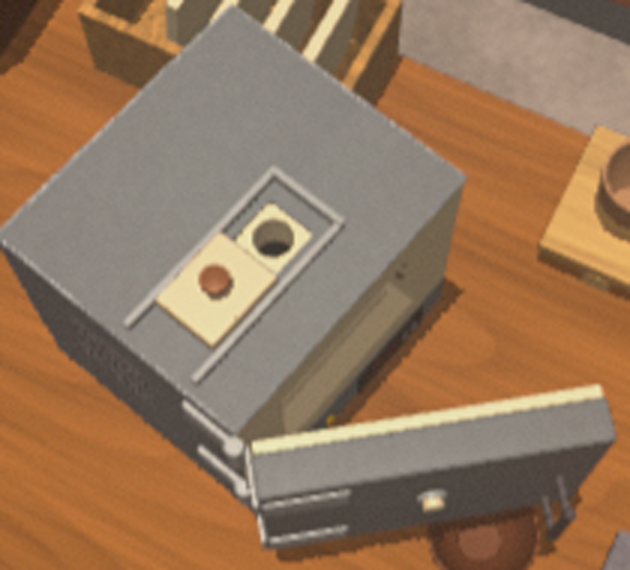

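Crops: roof corners are at crop (137,36), (485,120), (393,507) and (35,421). The hole is at (320,285), the knob at (295,371), and the door's outer top edge runs (440,567) to (757,333). Scene-crop equivalents are read for a cross-check.

```bash
cat > m.py <<'E'
import pickle
from h import *
d=pickle.load(open("f0.pkl","rb"))
T=lambda U,V:((U+.5)/4-.5+180,(V+.5)/4-.5+120)
S=lambda U,V:((U+.5)/3-.5+160,(V+.5)/3-.5+90)
P={"cA":((137,36),(232,8),.285),"cB":((485,120),(464,180),.285),"cC":((393,507),(243,432),.285),"cD":((35,421),(3,243),.285),
"hole":((320,285),(273,237),.285),"knob":((295,371),(215,271),.323),
"cov_front_near":((322,437),(210,345),.303),"cov_back_far":((268,312),(221,235),.303),"cov_back_near":((240,416),(156,297),.303),"cov_front_far":((349,324),(276,276),.303),
"hinge":((388,520),(233,444),.285),"din_h":((410,515),(252,443),.285),"dout_h":((440,567),(262,481),.285),"din_f":((722,287),(602,389),.285),"dout_f":((757,333),(612,437),.285),
"railend1":((222,455),(130,325),.295),"railend2":((322,478),(197,380),.295)}
W={}
for k,(t,s,z) in P.items():
    a=onz(d["top"],T(*t),z);b=onz(d["scene"],S(*s),z);W[k]=(a+b)/2
    print(k,a[:2].round(4),b[:2].round(4))
L=lambda a,b:np.linalg.norm(W[a]-W[b])
print("sizes",L("cA","cB"),L("cB","cC"),L("cC","cD"),L("cD","cA"),"door",L("dout_h","dout_f"),L("din_f","dout_f"))
v=lambda a,b:np.degrees(np.arctan2(*(W[b]-W[a])[[1,0]]))
print("front dir",v("cC","cB"),v("cD","cA"),"door dir",v("din_h","din_f"),v("dout_h","dout_f"))
E
python3 m.py
```

```text
cA [0.8502 0.2397] [0.8478 0.2348]
cB [ 0.7885 -0.0202] [ 0.7846 -0.0221]
cC [0.5021 0.0456] [0.5032 0.042 ]
cD [0.5624 0.3092] [0.5589 0.2971]
hole [0.6644 0.1007] [0.6645 0.0988]
knob [0.5987 0.1164] [0.6023 0.1168]
cov_front_near [0.5523 0.0974] [0.551  0.0957]
cov_back_far [0.6425 0.1375] [0.6398 0.1332]
cov_back_near [0.5669 0.1568] [0.5679 0.1541]
cov_front_far [0.6343 0.0787] [0.6275 0.0761]
hinge [0.4926 0.0492] [0.4909 0.0445]
din_h [0.4963 0.0332] [0.4983 0.0315]
dout_h [0.4587 0.011 ] [0.4746 0.0102]
din_f [ 0.6657 -0.1958] [ 0.6635 -0.1988]
dout_f [ 0.6318 -0.2216] [ 0.63   -0.2211]
railend1 [0.5387 0.1702] [0.5396 0.1635]
railend2 [0.5228 0.0973] [0.5226 0.0929]
sizes 0.26579204810377677 0.2912459850008567 0.26572706275442654 0.295817661899992 door 0.2842636704349898 0.0414111955371104
front dir -12.885771044604168 -12.87656913929119 door dir -53.930800034888385 -54.69387475329135
```

```bash
cat >> h.py <<'E'
def rows(targets):
    "world targets (x,y,z,yaw deg) -> shift (tool axes) and rotvec from present pose"
    from workcell import observe
    s=observe(); p=s["position"]; M=R.from_euler("xyz",s["tool_rot"])
    print("now",p.round(4),np.degrees(s["tool_rot"]).round(1),s["clock"],s["force"].round(1))
    for x,y,z,w in targets:
        r=M.inv()*R.from_euler("xyz",[180,0,w],degrees=True)
        print(M.inv().apply(np.array([x,y,z])-p).round(3),r.as_rotvec(degrees=True).round(1))
E
python3 - <<'E'
from h import *
rows([(.21,-.589,.35,19.6),(.562,-.198,.35,35.7),(.562,-.198,.24,35.7)])
E
```

```text
now [ 0.21   -0.5884  0.2308] [-179.9    0.    19.6] 0.1 [-0.2 -0.3  0. ]
[-0.     0.    -0.119] [-0.1  0.   0. ]
[ 0.463 -0.249 -0.119] [ -0.1  -0.  -16.1]
[ 0.463 -0.249 -0.009] [ -0.1  -0.  -16.1]
```

Emit:
send_rows(plan="0 0 -0.04 0 0 0 0; 0 0 -0.08 0 0 0 0; 0 0 -0.119 0 0 0 0; 0.035 -0.019 -0.119 0 0 -2 0; 0.07 -0.038 -0.119 0 0 -4 0; 0.105 -0.057 -0.119 0 0 -6 0; 0.14 -0.075 -0.119 0 0 -8 0; 0.175 -0.094 -0.119 0 0 -10 0; 0.21 -0.113 -0.119 0 0 -12 0; 0.245 -0.132 -0.119 0 0 -14 0", grip_force=40)

```text
clock: 0.93
position: [0.3973, -0.3803, 0.3502]
tool_rot: [-3.141, 0.0, 0.589]
force: [0.6, -0.8, 0.2]
grip_width: -0.0002
finger_force: 0.0
```

Run:
```python
from h import *
rows([(.562,-.198,.35,35.7),(.562,-.198,.24,35.7)])
```

```text
now [ 0.3973 -0.3803  0.3502] [-180.     0.    33.7] 0.9333 [ 0.6 -0.8  0.2]
[ 0.238 -0.06   0.   ] [-0.  0. -2.]
[ 0.238 -0.06   0.11 ] [-0.  0. -2.]
```

Emit:
send_rows(plan="0.035 -0.01 0 0 0 -1 0; 0.07 -0.02 0 0 0 -2 0; 0.105 -0.03 0 0 0 -2 0; 0.14 -0.04 0 0 0 -2 0; 0.175 -0.05 0 0 0 -2 0; 0.21 -0.055 0 0 0 -2 0; 0.238 -0.06 0.02 0 0 -2 0; 0.238 -0.06 0.06 0 0 -2 0; 0.238 -0.06 0.095 0 0 -2 0; 0.238 -0.06 0.11 0 0 -2 0")

```text
clock: 1.77
position: [0.5597, -0.1992, 0.2357]
tool_rot: [-3.137, 0.003, 0.623]
force: [-0.9, -0.7, -0.4]
grip_width: 0.0001
finger_force: 0.0
```

Run:
```python
from h import *
from workcell import imaging
rows([(.562,-.198,.24,35.7)])
f=imaging.grab_frame("scene")["color"][150:320,200:430,::-1]
cv2.imwrite("pics/s1.png",cv2.resize(f,None,fx=3,fy=3,interpolation=cv2.INTER_CUBIC))
```

```text
now [ 0.5597 -0.1992  0.2357] [-179.8    0.2   35.7] 1.7667 [-0.9 -0.7 -0.4]
[ 0.003  0.    -0.004] [-0.2  0.2  0. ]
```

View pics/s1.png

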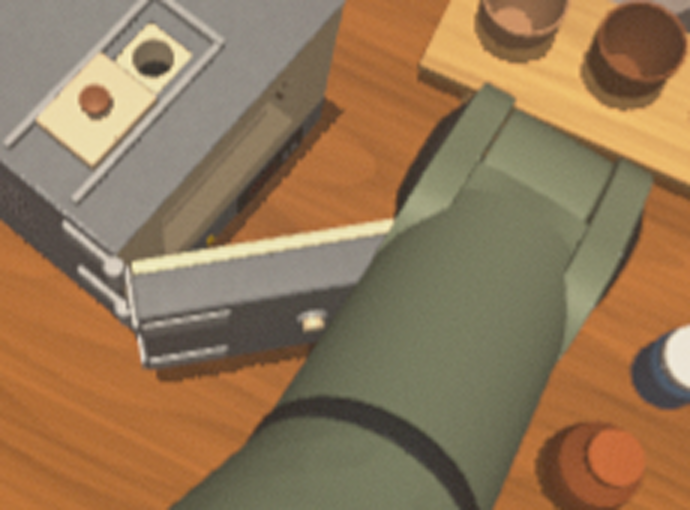

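The arm stands beside the door's outer face, hiding the free end; door, dish and jars appear undisturbed. Next, the push arc.

```bash
cat >> h.py <<'E'
H=np.array([.491,.0465])
def arc(thetas,r=.24,off=.061,z=.238):
    out=[]
    for t in thetas:
        a=np.radians(-12.9-t); n=a-np.pi/2
        p=H+r*np.array([np.cos(a),np.sin(a)])+off*np.array([np.cos(n),np.sin(n)])
        out.append((*p,z,77.1-t))
    rows(out)
E
python3 - <<'E'
from h import *
arc([46,45,44,43,42,41,40,39,37.5,36])
E
```

```text
now [ 0.5592 -0.1993  0.2346] [-179.7    0.3   35.7] 1.8167 [-1.3 -0.3 -4.4]
[ 0.008 -0.005 -0.003] [-0.3  0.3  4.6]
[ 0.012 -0.004 -0.003] [-0.3  0.3  3.6]
[ 0.016 -0.002 -0.003] [-0.3  0.3  2.6]
[ 0.02  -0.001 -0.004] [-0.3  0.3  1.6]
[ 0.025 -0.    -0.004] [-0.3  0.3  0.6]
[ 0.029  0.001 -0.004] [-0.3  0.3 -0.4]
[ 0.033  0.002 -0.004] [-0.3  0.2 -1.4]
[ 0.037  0.003 -0.004] [-0.3  0.2 -2.4]
[ 0.044  0.004 -0.004] [-0.3  0.2 -3.9]
[ 0.05   0.005 -0.004] [-0.3  0.2 -5.4]
```

Emit:
send_rows(plan="0 0 0 0 0 0 0; 0 0 0 0 0 0 0; 0 0 0 0 0 0 0")

```text
clock: 2.07
position: [0.562, -0.2004, 0.242]
tool_rot: [3.14, -0.001, 0.622]
force: [-0.1, -1.0, -0.2]
grip_width: 0.0
finger_force: 0.0
```

Run:
```python
from h import *
arc([46,45,44,43,42,41,40,39,37.5,36])
```

```text
now [ 0.562  -0.2004  0.242 ] [ 1.799e+02 -1.000e-01  3.560e+01] 2.0667 [-0.1 -1.  -0.2]
[ 0.006 -0.008  0.004] [ 0.1 -0.1  4.5]
[ 0.01  -0.006  0.004] [ 0.1 -0.1  3.5]
[ 0.015 -0.005  0.004] [ 0.1 -0.1  2.5]
[ 0.019 -0.004  0.004] [ 0.1 -0.1  1.5]
[ 0.023 -0.003  0.004] [ 0.1 -0.1  0.5]
[ 0.027 -0.002  0.004] [ 0.1 -0.1 -0.5]
[ 0.031 -0.001  0.004] [ 0.1 -0.1 -1.5]
[0.036 0.    0.004] [ 0.1 -0.1 -2.5]
[0.042 0.002 0.004] [ 0.1 -0.1 -4. ]
[0.048 0.003 0.004] [ 0.1 -0.1 -5.5]
```

Emit:
send_rows(plan="0.006 0 0.003 0 0 0 0; 0.01 0 0.003 0 0 0 0; 0.015 0 0.003 0 0 0 0; 0.019 0 0.003 0 0 0 0; 0.023 0 0.003 0 0 0 0; 0.027 0 0.003 0 0 -0.5 0; 0.031 0 0.003 0 0 -1.5 0; 0.036 0 0.003 0 0 -2.5 0; 0.042 0.002 0.003 0 0 -4 0; 0.048 0.003 0.003 0 0 -5.5 0")

```text
clock: 2.9
position: [0.6026, -0.1746, 0.2373]
tool_rot: [-3.141, 0.0, 0.721]
force: [-1.0, -2.2, 0.7]
grip_width: -0.0002
finger_force: 0.0
```

Run:
```python
from h import *
arc([34.5,33,31.5,30,28.5,27,25.5,24,22.5,21])
```

```text
now [ 0.6026 -0.1746  0.2373] [-180.     0.    41.3] 2.9 [-1.  -2.2  0.7]
[ 0.007  0.002 -0.001] [-0.   0.  -1.3]
[ 0.013  0.003 -0.001] [-0.   0.  -2.8]
[ 0.019  0.004 -0.001] [-0.   0.  -4.3]
[ 0.026  0.005 -0.001] [-0.   0.  -5.8]
[ 0.032  0.006 -0.001] [-0.   0.  -7.3]
[ 0.039  0.007 -0.001] [-0.   0.  -8.8]
[ 0.045  0.007 -0.001] [ -0.    0.  -10.3]
[ 0.051  0.008 -0.001] [ -0.    0.  -11.8]
[ 0.058  0.008 -0.001] [ -0.    0.  -13.3]
[ 0.064  0.008 -0.001] [ -0.    0.  -14.8]
```

Emit:
send_rows(plan="0.007 0.002 0 0 0 -1.3 0; 0.013 0.003 0 0 0 -2.8 0; 0.019 0.004 0 0 0 -4.3 0; 0.026 0.005 0 0 0 -5.8 0; 0.032 0.006 0 0 0 -7.3 0; 0.039 0.007 0 0 0 -8.8 0; 0.045 0.007 0 0 0 -10.3 0; 0.051 0.008 0 0 0 -11.8 0; 0.057 0.008 0 0 0 -13.3 0; 0.062 0.008 0 0 0 -14.5 0")

```text
clock: 3.73
position: [0.6546, -0.1394, 0.2373]
tool_rot: [3.141, -0.0, 0.974]
force: [-0.8, -1.5, 0.6]
grip_width: 0.0001
finger_force: 0.0
```

Run:
```python
from h import *
arc([20.5,19.5,18.5,17.5,16.5,15.5,14.5,13.5,12.5,11.5])
```

```text
now [ 0.6546 -0.1394  0.2373] [180.   -0.   55.8] 3.7333 [-0.8 -1.5  0.6]
[ 0.004  0.001 -0.001] [ 0.  -0.  -0.8]
[ 0.008  0.002 -0.001] [ 0.  -0.  -1.8]
[ 0.013  0.003 -0.001] [ 0.  -0.  -2.8]
[ 0.017  0.004 -0.001] [ 0.  -0.  -3.8]
[ 0.021  0.004 -0.001] [ 0.  -0.  -4.8]
[ 0.025  0.005 -0.001] [ 0.  -0.  -5.8]
[ 0.03   0.006 -0.001] [ 0.  -0.  -6.8]
[ 0.034  0.006 -0.001] [ 0.  -0.  -7.8]
[ 0.038  0.007 -0.001] [ 0.  -0.  -8.8]
[ 0.043  0.007 -0.001] [ 0.  -0.  -9.8]
```

Emit:
send_rows(plan="0.004 0.001 0 0 0 -0.8 0; 0.008 0.002 0 0 0 -1.8 0; 0.013 0.003 0 0 0 -2.8 0; 0.017 0.004 0 0 0 -3.8 0; 0.021 0.004 0 0 0 -4.8 0; 0.025 0.005 0 0 0 -5.8 0; 0.03 0.006 0 0 0 -6.8 0; 0.034 0.006 0 0 0 -7.8 0; 0.038 0.007 0 0 0 -8.8 0; 0.042 0.007 0 0 0 -9.8 0")

```text
clock: 4.57
position: [0.6839, -0.1089, 0.2373]
tool_rot: [3.141, -0.0, 1.144]
force: [-0.4, -2.9, -0.1]
grip_width: 0.0003
finger_force: 0.0
```

Run:
```python
from h import *
arc([11,10.3,9.6,8.9,8.2,7.5,6.8,6.1,5.5,5])
```

```text
now [ 0.6839 -0.1089  0.2373] [180.   -0.   65.5] 4.5667 [-0.4 -2.9 -0.1]
[ 0.003  0.001 -0.001] [ 0.  -0.  -0.6]
[ 0.006  0.001 -0.001] [ 0.  -0.  -1.3]
[ 0.009  0.002 -0.001] [ 0. -0. -2.]
[ 0.012  0.003 -0.001] [ 0.  -0.  -2.7]
[ 0.015  0.003 -0.001] [ 0.  -0.  -3.4]
[ 0.018  0.004 -0.001] [ 0.  -0.  -4.1]
[ 0.021  0.004 -0.001] [ 0.  -0.  -4.8]
[ 0.024  0.005 -0.001] [ 0.  -0.  -5.5]
[ 0.026  0.005 -0.001] [ 0.  -0.  -6.1]
[ 0.028  0.005 -0.001] [ 0.  -0.  -6.6]
```

Emit:
send_rows(plan="0.003 0.001 0 0 0 -0.6 0; 0.006 0.001 0 0 0 -1.3 0; 0.009 0.002 0 0 0 -2 0; 0.012 0.003 0 0 0 -2.7 0; 0.015 0.003 0 0 0 -3.4 0; 0.018 0.004 0 0 0 -4.1 0; 0.021 0.004 0 0 0 -4.8 0; 0.024 0.005 0 0 0 -5.5 0; 0.026 0.005 0 0 0 -6.1 0; 0.028 0.005 0 0 0 -6.6 0")

```text
clock: 5.4
position: [0.6999, -0.0856, 0.2373]
tool_rot: [3.141, -0.0, 1.258]
force: [-0.1, -2.8, 0.0]
grip_width: 0.0001
finger_force: 0.0
```

Run:
```python
from h import *
arc([4.5,4,3.5,3,2.6,2.2,1.8,1.4,1,.6])
```

```text
now [ 0.6999 -0.0856  0.2373] [180.   -0.   72.1] 5.4 [-0.1 -2.8  0. ]
[ 0.003  0.001 -0.001] [ 0.  -0.  -0.5]
[ 0.005  0.002 -0.001] [ 0. -0. -1.]
[ 0.007  0.002 -0.001] [ 0.  -0.  -1.5]
[ 0.009  0.003 -0.001] [ 0. -0. -2.]
[ 0.011  0.003 -0.001] [ 0.  -0.  -2.4]
[ 0.012  0.003 -0.001] [ 0.  -0.  -2.8]
[ 0.014  0.004 -0.001] [ 0.  -0.  -3.2]
[ 0.016  0.004 -0.001] [ 0.  -0.  -3.6]
[ 0.017  0.004 -0.001] [ 0. -0. -4.]
[ 0.019  0.005 -0.001] [ 0.  -0.  -4.4]
```

Emit:
send_rows(plan="0.002 0.001 0 0 0 -0.5 0; 0.004 0.002 0 0 0 -1 0; 0.006 0.002 0 0 0 -1.5 0; 0.008 0.003 0 0 0 -2 0; 0.01 0.003 0 0 0 -2.4 0; 0.011 0.003 0 0 0 -2.8 0; 0.012 0.004 0 0 0 -3.2 0; 0.013 0.004 0 0 0 -3.6 0; 0.014 0.004 0 0 0 -4 0; 0.015 0.004 0 0 0 -4.4 0")

```text
clock: 6.23
position: [0.7082, -0.0728, 0.2373]
tool_rot: [3.142, 0.0, 1.335]
force: [0.1, -1.4, 0.2]
grip_width: -0.0001
finger_force: 0.0
```

Emit:
send_rows(plan="0.001 0 0 0 0 0 0; 0.001 0 0 0 0 0 0; 0.002 0 0 0 0 0 0; 0.002 0 0 0 0 0 0; 0.003 0 0 0 0 0 0; 0.003 0 0 0 0 0 0")

```text
clock: 6.73
position: [0.7089, -0.0696, 0.2373]
tool_rot: [3.142, -0.0, 1.334]
force: [0.7, -0.9, 0.8]
grip_width: -0.0003
finger_force: 0.0
```

Emit:
send_rows(plan="0.0005 0 0 0 0 0 0; 0.001 0 0 0 0 0 0; 0.0015 0 0 0 0 0 0; 0.002 0 0 0 0 0 0; 0.002 0 0 0 0 0 0")

```text
clock: 7.15
position: [0.709, -0.0693, 0.2373]
tool_rot: [-3.141, 0.002, 1.333]
force: [-4.0, -7.7, 2.4]
grip_width: 0.0001
finger_force: 0.0
```

Emit:
send_rows(plan="0.0005 0 0 0 0 0 0; 0.001 0 0 0 0 0 0; 0.001 0 0 0 0 0 0; 0.001 0 0 0 0 0 0")

```text
clock: 7.48
position: [0.709, -0.0693, 0.2373]
tool_rot: [-3.141, 0.003, 1.332]
force: [-5.2, -10.5, 3.9]
grip_width: -0.0
finger_force: 0.0
```

Run:
```python
from h import *
rows([])
```

```text
now [ 0.709  -0.0693  0.2373] [-180.     0.2   76.3] 7.4833 [ -5.2 -10.5   3.9]
```

Emit:
send_rows(plan="-0.004 0 0 0 0 0 0; -0.012 0 0 0 0 0 0; -0.03 0 0 0 0 0 0; -0.05 0 -0.01 0 0 0 0; -0.06 0 -0.04 0 0 0 0; -0.06 0 -0.08 0 0 0 0; -0.06 0 -0.12 0 0 0 0; -0.06 0 -0.142 0 0 0 0; -0.06 0 -0.142 0 0 0 0; -0.06 0 -0.142 0 0 0 0")

```text
clock: 8.32
position: [0.6958, -0.1252, 0.3805]
tool_rot: [3.139, -0.001, 1.334]
force: [1.0, 0.2, -2.5]
grip_width: -0.0002
finger_force: 0.0
```

Run:
```python
from h import *
rows([(.522,.133,.38,77.1),(.522,.133,.30,77.1)])
```

```text
now [ 0.6958 -0.1252  0.3805] [179.9  -0.   76.4] 8.3167 [ 1.   0.2 -2.5]
[ 0.21  -0.229  0.   ] [ 0.1 -0.  -0.7]
[ 0.21 -0.23  0.08] [ 0.1 -0.  -0.7]
```

Emit:
send_rows(plan="0.025 -0.027 0 0 0 -0.7 0; 0.05 -0.055 0 0 0 -0.7 0; 0.075 -0.082 0 0 0 -0.7 0; 0.1 -0.11 0 0 0 -0.7 0; 0.125 -0.137 0 0 0 -0.7 0; 0.15 -0.165 0 0 0 -0.7 0; 0.175 -0.192 0 0 0 -0.7 0; 0.195 -0.213 0 0 0 -0.7 0; 0.21 -0.23 0 0 0 -0.7 0; 0.21 -0.23 0 0 0 -0.7 0")

```text
clock: 9.15
position: [0.5183, 0.1368, 0.3788]
tool_rot: [-3.14, -0.001, 1.352]
force: [0.5, 0.0, 0.8]
grip_width: 0.0001
finger_force: 0.0
```

Run:
```python
from h import *
from workcell import imaging
rows([(.522,.133,.29,77.1)])
for n in("scene","top"):
    f=imaging.grab_frame(n)["color"][:,:,::-1]
    c=f[80:270,150:370] if n=="scene" else f[110:270,170:380]
    cv2.imwrite(f"pics/{n}2.png",cv2.resize(c,None,fx=3,fy=3,interpolation=cv2.INTER_CUBIC))
```

```text
now [0.5183 0.1368 0.3788] [-179.9   -0.    77.5] 9.15 [0.5 0.  0.8]
[-0.003  0.005  0.089] [-0.1 -0.   0.4]
```

View pics/scene2.png

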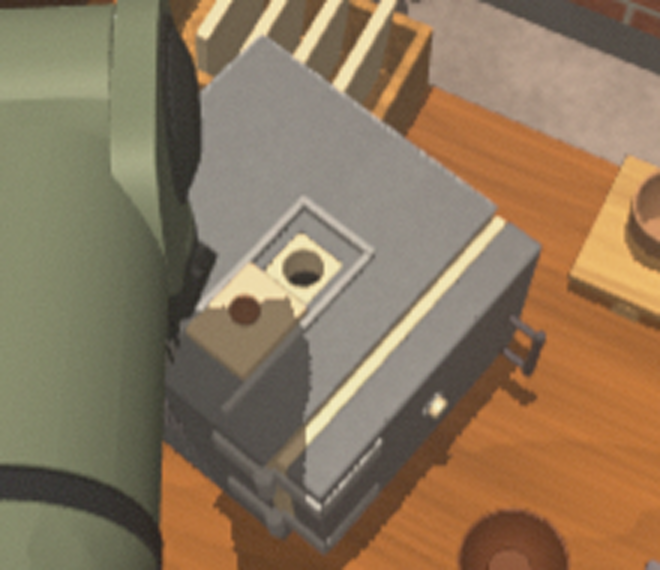

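The view shows the door shut, its cream lining strip of even width along the kiln front. The dish is untouched, the cover has not moved, and the gripper is behind it. Next I lower the fingers.

Emit:
send_rows(plan="0 0 0.03 0 0 0 0; 0 0 0.055 0 0 0 0; 0 0 0.07 0 0 0 0; 0 0 0.075 0 0 0 0; 0 0 0.08 0 0 0 0; 0 0 0.083 0 0 0 0; 0 0 0.085 0 0 0 0; 0 0 0.087 0 0 0 0; 0 0 0.088 0 0 0 0; 0 0 0.088 0 0 0 0")

```text
clock: 10.08
position: [0.5213, 0.1328, 0.2915]
tool_rot: [3.141, -0.0, 1.346]
force: [1.4, -0.0, 0.5]
grip_width: 0.0001
finger_force: 0.0
```

Run:
```python
from h import *
g=np.array([.6645,.0997]);a=np.radians(-12.9);u=np.array([np.cos(a),np.sin(a)])
from workcell import observe
p=observe()["position"][:2]-g; print("along",p@u,"lateral",p@[-u[1],u[0]])
rows([(*(g-u*s),.29,77.1) for s in(.12,.054)])
```

```text
along -0.14701429509145486 lateral 0.0003254412741056251
now [0.5213 0.1328 0.2915] [180.   -0.   77.1] 10.0833 [ 1.4 -0.   0.5]
[-0.     0.027  0.002] [ 0. -0.  0.]
[-0.     0.093  0.002] [ 0. -0.  0.]
```

Emit:
send_rows(plan="0 0.005 0.001 0 0 0 0; 0 0.01 0.001 0 0 0 0; 0 0.014 0.001 0 0 0 0; 0 0.017 0.001 0 0 0 0; 0 0.02 0.001 0 0 0 0; 0 0.023 0.001 0 0 0 0; 0 0.026 0.001 0 0 0 0; 0 0.029 0.001 0 0 0 0; 0 0.032 0.001 0 0 0 0; 0 0.035 0.001 0 0 0 0")

```text
clock: 10.92
position: [0.5555, 0.125, 0.2903]
tool_rot: [-3.141, 0.0, 1.346]
force: [-0.5, 0.3, -0.4]
grip_width: -0.0002
finger_force: 0.6
```

Emit:
send_rows(plan="0 0.003 0 0 0 0 0; 0 0.006 0 0 0 0 0; 0 0.009 0 0 0 0 0; 0 0.012 0 0 0 0 0; 0 0.015 0 0 0 0 0; 0 0.018 0 0 0 0 0; 0 0.021 0 0 0 0 0; 0 0.024 0 0 0 0 0; 0 0.027 0 0 0 0 0; 0 0.03 0 0 0 0 0")

```text
clock: 11.75
position: [0.5848, 0.1183, 0.2903]
tool_rot: [-3.142, 0.0, 1.346]
force: [-1.6, 0.2, -0.0]
grip_width: -0.0002
finger_force: 0.6
```

Emit:
send_rows(plan="0 0.003 0 0 0 0 0; 0 0.006 0 0 0 0 0; 0 0.009 0 0 0 0 0; 0 0.012 0 0 0 0 0; 0 0.014 0 0 0 0 0; 0 0.016 0 0 0 0 0; 0 0.018 0 0 0 0 0; 0 0.019 0 0 0 0 0; 0 0.02 0 0 0 0 0; 0 0.02 0 0 0 0 0")

```text
clock: 12.58
position: [0.6042, 0.1139, 0.2903]
tool_rot: [3.141, -0.0, 1.346]
force: [0.6, 0.5, -1.0]
grip_width: 0.0
finger_force: 0.0
```

Emit:
send_rows(plan="0 0.001 0 0 0 0 0; 0 0.002 0 0 0 0 0; 0 0.003 0 0 0 0 0; 0 0.004 0 0 0 0 0; 0 0.005 0 0 0 0 0; 0 0.006 0 0 0 0 0; 0 0.006 0 0 0 0 0")

```text
clock: 13.17
position: [0.6101, 0.1125, 0.2903]
tool_rot: [3.142, -0.0, 1.346]
force: [-0.3, -0.2, -0.6]
grip_width: -0.0002
finger_force: 0.1
```

Emit:
send_rows(plan="0 0.0005 0 0 0 0 0; 0 0.001 0 0 0 0 0; 0 0.0015 0 0 0 0 0; 0 0.002 0 0 0 0 0; 0 0.002 0 0 0 0 0")

```text
clock: 13.58
position: [0.6119, 0.1121, 0.2903]
tool_rot: [3.142, -0.0, 1.346]
force: [-0.5, -0.7, 0.9]
grip_width: 0.0005
finger_force: 0.4
```

Emit:
send_rows(plan="0 0.0005 0 0 0 0 0; 0 0.001 0 0 0 0 0; 0 0.0015 0 0 0 0 0; 0 0.002 0 0 0 0 0; 0 0.002 0 0 0 0 0")

```text
clock: 14.0
position: [0.6136, 0.1118, 0.2903]
tool_rot: [-3.141, -0.0, 1.346]
force: [-2.1, 0.7, 0.6]
grip_width: 0.0
finger_force: 1.6
```

Emit:
send_rows(plan="0 0.0005 0 0 0 0 0; 0 0.001 0 0 0 0 0; 0 0.0015 0 0 0 0 0; 0 0.002 0 0 0 0 0; 0 0.002 0 0 0 0 0")

```text
clock: 14.42
position: [0.6144, 0.1123, 0.2902]
tool_rot: [-3.139, -0.0, 1.348]
force: [-12.9, 3.8, 3.8]
grip_width: 0.0004
finger_force: 6.9
```

Force rose to 13 N along the guides, so the cover is at the stop. Backing off and checking.

Emit:
send_rows(plan="0 -0.003 0 0 0 0 0; 0 -0.008 0 0 0 0 0; 0 -0.02 0 0 0 0 0; 0 -0.04 0 0 0 0 0; 0 -0.045 -0.02 0 0 0 0; 0 -0.045 -0.06 0 0 0 0; 0 -0.045 -0.1 0 0 0 0; -0.03 -0.06 -0.1 0 0 0 0; -0.06 -0.08 -0.1 0 0 0 0; -0.1 -0.1 -0.1 0 0 0 0")

```text
clock: 15.25
position: [0.497, 0.0387, 0.3904]
tool_rot: [3.141, -0.001, 1.348]
force: [1.4, -0.0, 1.0]
grip_width: -0.0001
finger_force: 0.0
```

Emit:
send_rows(plan="-0.04 0 0 0 0 0 0; -0.08 0 0 0 0 0 0; -0.12 0 0 0 0 0 0; -0.16 0 0 0 0 0 0; -0.2 0 0 0 0 0 0; -0.24 0 0 0 0 0 0; -0.28 0 0 0 0 0 0; -0.28 0 0 0 0 0 0; -0.28 0 0 0 0 0 0; -0.28 0 0 0 0 0 0")

```text
clock: 16.08
position: [0.4356, -0.2344, 0.3904]
tool_rot: [3.141, -0.0, 1.346]
force: [-0.9, -0.4, 0.6]
grip_width: 0.0004
finger_force: 0.0
```

Run:
```python
from h import *
from workcell import imaging
rows([])
for n in("scene","top"):
    f=imaging.grab_frame(n)["color"][:,:,::-1]
    c=f[80:270,150:370] if n=="scene" else f[110:270,170:370]
    cv2.imwrite(f"pics/{n}3.png",cv2.resize(c,None,fx=3.5 if n=="top" else 3,fy=3.5 if n=="top" else 3,interpolation=cv2.INTER_CUBIC))
```

```text
now [ 0.4356 -0.2344  0.3904] [180.   -0.   77.1] 16.0833 [-0.9 -0.4  0.6]
```

View pics/top3.png

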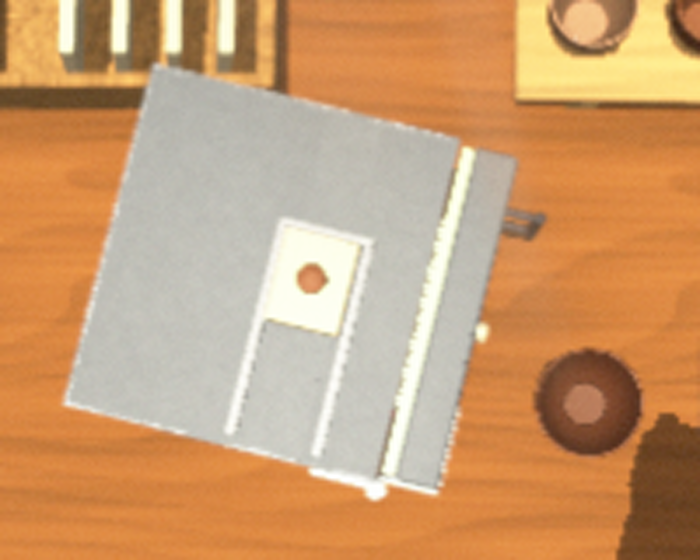

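View pics/scene3.png

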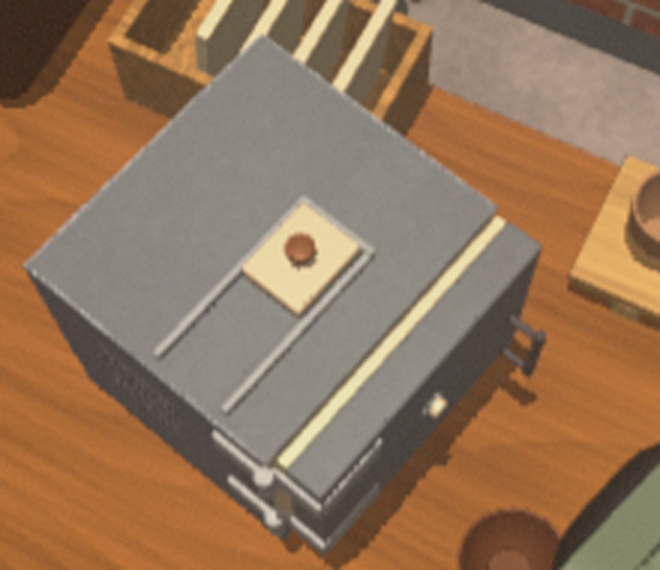

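The cover is at the stop between the guides, over the hole. The door is closed, but I want the cream strip's direction against the kiln front measured numerically, to check it is flush.

Run:
```python
from h import *
from workcell import imaging
import pickle
old=pickle.load(open("f0.pkl","rb"))
def ang(P):
    vx,vy,x,y=cv2.fitLine(np.array(P,np.float32),cv2.DIST_HUBER,0,.001,.001).ravel(); return np.degrees(np.arctan(vy/vx)),(y-vy/vx*(x-.6))
f=imaging.grab_frame("top")
def edges(f,lo,hi,fun):
    I=f["color"].astype(float); P=[]
    for v in range(lo,hi):
        u=fun(I,v)
        if u is not None: P.append(onz(f,(u,v),.285)[:2])
    return P
# cream strip centroid: yellowish (R-B high, bright); vs front roof grey
def cream(I,v):
    r=I[v]; c=np.where((r[:,0]>200)&(r[:,1]>190))[0]
    x0=170+(465-(v-110)*3.5*0.236+10)/3.5+ -0
    c=c[abs(c-x0)<8]
    return c.mean() if len(c)>1 else None
def grad(x0f):
    def g(I,v):
        x0=x0f(v); s=np.arange(int(x0)-6,int(x0)+7); d=I[v,:,:]; q=d[:,0]-d[:,2]   # wood is orange, steel grey
        e=np.abs(np.diff(q))[s]; 
        return (s*e**2).sum()/(e**2).sum()+.5 if e.max()>25 else None
    return g
lin=lambda a,b:(lambda v:np.interp(v,[a[1],b[1]],[a[0],b[0]]))
c=lambda U,V:(170+U/3.5,110+V/3.5)
print("outer",ang(edges(f,160,245,grad(lin(c(515,158),c(438,492))))))
print("back ",ang(edges(f,135,222,grad(lin(c(155,66),c(66,404))))))
print("strip",ang(edges(f,158,240,lambda I,v:(lambda s,w:(s*w).sum()/w.sum())(*(lambda s:(s,np.clip(I[v,s,0]-I[v,s,2]-15,0,None)*(1.)+1e-9))(np.arange(int(lin(c(467,150),c(392,476))(v))-4,int(lin(c(467,150),c(392,476))(v))+6))))))
o=old["top"]; print("old front",ang(edges(o,155,225,grad(lin((300.8,149.6),(277.8,246.4))))))
```

```text
outer (np.float32(-13.145261), np.float32(-0.02988226))
back  (np.float32(-13.582834), np.float32(0.3029542))
strip (np.float32(-14.5035305), np.float32(0.02037106))
old front (np.float32(-13.540541), np.float32(0.01956407))
```

```bash
python3 -c "
from workcell import bot
print(bot.job_done())"
```

```text
the job is handed in; nothing more can be done
None
```

The kiln door is pushed shut and measures flush, the vent cover has been slid up to its stop over the hole, and the job is handed in at about 16 s on the clock; I saw nothing else disturbed, though the ware inside can't be seen with the door shut.

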